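# Check a cast resin blank in the bench caliper

## Task

Take the amber resin blank from the sloped curing rack and lay it flat on the white rest block between the jaws of the bench caliper, lengthwise from jaw to jaw and with its long sides flush with the block's sides, and let go of it. Then slide the caliper's blue carriage gently shut so that the blank is held between the fixed jaw and the sprung tip, with the tip pushed about halfway into the carriage (never all the way in), and leave it like that. Leave the blue blank on the rack and do not disturb the little resin bottle and the jar behind the caliper.

Things in the scene. Friction and masses are not known exactly. Their poses are not given: they have to be found in the camera images.
- amber_blank: Amber-orange cast resin blank, a bar 100 x 34 x 28 mm (x, y, z), about 110 g. Origin at the centre of its underside; x along its length, z out of its top. It starts lying on one of the rack's two lanes, tilted 35 degrees like the slope: its x points up the slope (away from the robot), its lower end rests against a stop.
- blue_blank: Blue blank of the same size on the other lane; the two colours swap lanes. Stays where it is.
- rack: Fixed white curing rack, foot 170 x 170 mm, board sloping 35 degrees up towards its own +x, far edge 105 mm high. Origin under the foot's centre. Two lanes run up the slope at y = -40 and +40 mm: a mint strip 22 mm wide, 12 mm above the board, carries the blank, leaving room for fingertips under its overhanging sides; a stop 30 mm wide, half as high as the blank, stands at the low end.
- rest_top (a point): Centre of the top of the caliper's white rest block (34 mm in x, 80 in y, top 45 above the table). Caliper axes: y is the measuring line, from fixed jaw to carriage; x points to the ruled beam behind (28 mm high, 89 to 111 mm out); z up. Fixed jaw's face at y = -60 mm. Dark bed 12 mm thick, x -60 to 140, y -100 to 240 mm. The caliper is fixed to the table.
- fixed_jaw: Steel fixed jaw, 50 mm wide (x), 25 mm thick (y), top 78 mm above the table. Origin at the middle of its foot, 12 mm above the table; its measuring face is 12.5 mm from the origin, towards the rest block.
- carriage (a joint): How far the blue carriage has slid towards the fixed jaw (m, 0 fully open, stop at 0.13). The relaxed tip's face is at y = 130 mm minus this value in the axes of rest_top. It is stiff: about 9 N moves it, and it stays where it is left. Blue block 50 x 60 mm (x, y), top 75 mm above the table.
- thumb_post (a point): Point on the black thumb post on top of the carriage, by which it is slid: post 30 mm (x) by 16 mm (y), rising from 75 to 115 mm above the table; this point is on its axis, 100 mm above the table. Axes as rest_top.
- tip (a joint): How far the sprung measuring tip is pushed into the carriage (m): 0 relaxed, halfway 0.010, fully in 0.020. It takes 1.5 N to start moving, 4.5 N at halfway, 7.5 N fully in. Of the tip, 24 mm of red shaft show when relaxed, 14 mm at halfway.
- tip_pad: Steel pad, 24 mm across, at the end of the red sprung tip; origin at the centre of its contact face, 59 mm above the table, facing the fixed jaw.
- resin_bottle: Small black bottle with blue label, 36 mm across, 95 mm high, standing behind the caliper. Origin at its underside. Stays where it is.
- glitter_jar: Amber jar with red lid, 44 mm across, 50 mm high, behind the caliper. Origin at its underside. Stays where it is.
There are look-alikes about, which are no part of the job. Leave any pink look-alike of the amber_blank alone.

How it is judged:
On the way, in this order (a step that is already met when the one before it is completed fails the run):
1. the amber blank lies flat on the rest block, lengthwise and flush, let go, before the tip touches it (x of amber_blank in the frame of rest_top between -0.005 and 0.005 m and z of amber_blank in the frame of rest_top between -0.004 and 0.004 m and angle between amber_blank's own z axis and vertical below 0.07 rad and angle between the x axis of amber_blank and the y axis of rest_top, either way round below 0.09 rad and contact force between each of the fingers, tip_pad and amber_blank below 0.1 N and y of amber_blank in the frame of rest_top between -0.012 and 0.03 m), for 0.2 s.
2. the blank is held between fixed jaw and tip, the tip about halfway in (value of joint tip between 0.005 and 0.015 m and contact force between each of tip_pad, fixed_jaw and amber_blank above 1 N), for 0.2 s.
At the end, for the whole second after the job is handed in: Amber blank on the rest block (height within 4 mm, level to 4 deg), within 5 mm of flush sideways and 5 deg of the measuring line, released, at rest, bearing over 1 N on both the fixed jaw and the tip; tip pushed in 5 to 15 mm of its 20. Blue blank within 20 mm of its start (all of step 2 and x of amber_blank in the frame of rest_top between -0.005 and 0.005 m and z of amber_blank in the frame of rest_top between -0.004 and 0.004 m and angle between amber_blank's own z axis and vertical below 0.07 rad and angle between the x axis of amber_blank and the y axis of rest_top, either way round below 0.09 rad and contact force between the fingers and amber_blank below 0.1 N and linear speed of amber_blank below 0.01 m/s and distance of blue_blank from where it was at the start of the episode below 0.02 m); the robot touches nothing.
It fails at once if the sprung tip is pushed all the way in (over 19 of 20 mm) (value of joint tip above 0.019 m).
It fails at once if the blue blank leaves its place (over 20 mm) (distance of blue_blank from where it was at the start of the episode above 0.02 m).
It fails at once if the resin bottle is shifted over 25 mm (distance of resin_bottle from where it was at the start of the episode above 0.025 m).
It fails at once if the resin bottle is knocked over (angle between resin_bottle's own z axis and vertical above 0.6 rad).
It fails at once if the jar is shifted over 25 mm (distance of glitter_jar from where it was at the start of the episode above 0.025 m).
It also fails if it takes over 64 s, if anything falls off the work surface, if the arm or the gripper's body presses on something with over 40 N, if the wrist force passes 120 N, or if a joint passes its speed limit or range.

## Robot

A 6-joint arm with a two-finger parallel gripper is mounted at the origin on the work surface. World frame = base frame: x ahead of the robot, y to its left, z up, the work surface at z = 0. Lengths are in m, angles in rad, forces in N, time in s.
With the tool pointing down it reaches from about 0.375 to 0.9 m from the base axis. Payload 3.1 kg.
Tool frame: the origin (TCP) lies midway between the tips of the shut fingers; the grasp point (between the pads) lies 19 mm behind it; z points along the fingers, y is the line along which they close (so a half turn about z gives the same grasp; the last joint's range is limited). The gripper opens to 87 mm and grips with 3 to 60 N. Pads are 19 mm wide; open, the fingers measure 117 mm over their backs; the gripper's body (75 mm by 190 mm) begins 51 mm behind the grasp point.
Start: joints at [-1.395, 0.527, 1.433, -0, 1.181, -0.178], TCP at [0.217, -0.586, 0.223] pointing down, gripper open.
Joint ranges: [-3.08, 3.08], [-0.75, 2.2], [0.22, 2.44], [-1.43, 4.57], [0, 2.65], [-2.85, 2.85]. Speed limits (rad/s): [2.79, 2.79, 3.14, 3.14, 3.14, 3.14].

## Interface

Orientations are given as a unit quaternion [x, y, z, w].
In Python, from rig import robot gives the robot as it stands. The module is installed in compiled form; this text tells all that it offers.
- The arm moves only by the tool play_rows, never from a script. Its arguments are lists of equal length, an entry for each row: "gripper": the closure, from -1 (fully open) to 1 (shut); "delta_pos": the shift along the tool's x, y, z in cm, a list of three; "turn": the turn, a rotation vector about the tool's x, y, z in rad, a list of three. A call has 1 to 12 rows; each row is the pose to reach, as a shift and turn from the pose commanded when the call began, along the tool's axes at that moment; what a row does not reach only later rows make up. A row lasts 1/8 s, in which the tool goes at most 62.5 mm and 10.7 degrees, less where a joint would pass 70% of its speed; a pose out of reach is approached as far as the arm can. A call with a gripper value outside its range is refused whole. The fingers move at their own pace and stop on an object; "squeeze" is the grip in N (left out, the last holds). Time passes only in rows, so rows that repeat a pose let the fingers close. It gives the time, the measured TCP pose, the force, the opening and the grip force at its end, in the units of the state.
- robot.get_obs(): the state, without advancing time (a new reading comes with each control period).
- robot.camera(name): name is "side" or "top" or "wrist"; returns a dict with "color" (384x512x3 uint8, red, green, blue), "vfov" (degrees; the focal length in pixels is half the picture's height over the tangent of half this angle, whatever the lens; pixels are square), "cx", "cy" (the principal point, pixels), "R" (3x3) and "t" (3): a world point X has camera coordinates R X + t. Camera axes: x right, y down, z forward; pixel columns grow to the right and rows downward; lengths in m; the calibration is good to about 2 mm. A picture is of the moment at which its call begins. There is no depth.
- robot.hand_in(): hands the job in; it is judged then, once.
The state is a dict: "time": time; "q": joint angles; "joint_velocities": joint speeds; "joint_torque": joint torques, N m; "position": TCP position; "tool_rot": TCP orientation; "ft_force": force on the tool from outside, world axes, zero at the start; "moment": the same for the moment, N m; "grip_width": finger opening in m; "grip_force": force on a finger pad.
Only numpy, scipy, OpenCV 4.12 (cv2) and the standard library are available. Lean on these libraries where they do the work, as an engineer would, in place of code of your own. Each camera call takes 0.05 s, during which the arm holds its last target. There are 200 camera calls.

## Working session

There is one attempt and no reset: what is moved stays moved. The work goes in short steps, Python scripts to look and compute and a tool call to move; the robot and the scene stay as the last step left them, time stands still between calls to the robot, and variables do not carry over. Pictures are saved under pics/ and viewed, at most 10 in all, crops included, and the job is handed in when it is done.

Besides the shell and the picture viewer there is one more tool, called by a JSON object that holds its "op" and its "data". play_rows: Moves the arm, as the interface text tells. Its arguments: {"type":"object","properties":{"gripper":{"type":"array","items":{"type":"number"}},"delta_pos":{"type":"array","items":{"type":"array","items":{"type":"number"}}},"turn":{"type":"array","items":{"type":"array","items":{"type":"number"}}},"squeeze":{"type":"number"}},"required":["gripper","delta_pos","turn"]}

```bash
mkdir -p pics; cat > h.py <<'E'
import numpy as np, cv2
from rig import robot
def cam(n):
    c=robot.camera(n); c['f']=c['color'].shape[0]/2/np.tan(np.radians(c['vfov'])/2); return c
def save(c,p,box=None,s=1):
    im=cv2.cvtColor(c['color'],cv2.COLOR_RGB2BGR)
    if box: im=im[box[1]:box[3],box[0]:box[2]]
    cv2.imwrite(p,cv2.resize(im,None,fx=s,fy=s,interpolation=cv2.INTER_CUBIC))
def proj(c,X):
    p=np.asarray(X,float)@np.array(c['R']).T+np.array(c['t']); return np.stack([c['cx']+c['f']*p[...,0]/p[...,2],c['cy']+c['f']*p[...,1]/p[...,2]],-1)
def ray(c,uv,z):
    R=np.array(c['R']);o=-R.T@np.array(c['t']);d=R.T@np.array([(uv[0]-c['cx'])/c['f'],(uv[1]-c['cy'])/c['f'],1]);return o+d*(z-o[2])/d[2]
E
python3 - <<'E'
from h import *
import pickle
for n in ['top','side']:
    c=cam(n); save(c,f'pics/{n}0.png',s=1.5); pickle.dump(c,open(n+'.pkl','wb')); R=np.array(c['R']);print(n,c['f'],c['cx'],c['cy'],-R.T@c['t'],R.round(3).tolist())
o=robot.get_obs();print(o['position'],o['tool_rot'],o['grip_width'])
E
```

```text
top 420.84407760510226 253.5288111682467 188.36176018766852 [0.37558119 0.00672795 1.09041114] [[-0.028, -1.0, -0.002], [-0.978, 0.028, -0.208], [0.208, -0.004, -0.978]]
side 346.7546319110286 259.3155734499541 200.11563464744825 [0.40909501 0.55696257 0.76185912] [[-0.955, -0.298, 0.0], [-0.217, 0.697, -0.683], [0.203, -0.652, -0.73]]
[ 0.21646433 -0.58561211  0.22168368] [ 9.84393830e-01  1.75976805e-01  1.38558788e-05 -9.75022527e-04] 0.08662828144307679
```

View pics/top0.png

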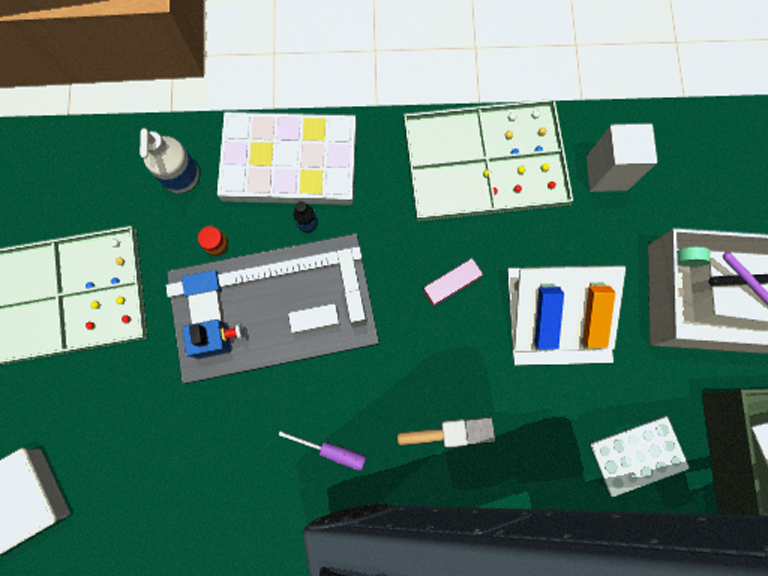

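View pics/side0.png

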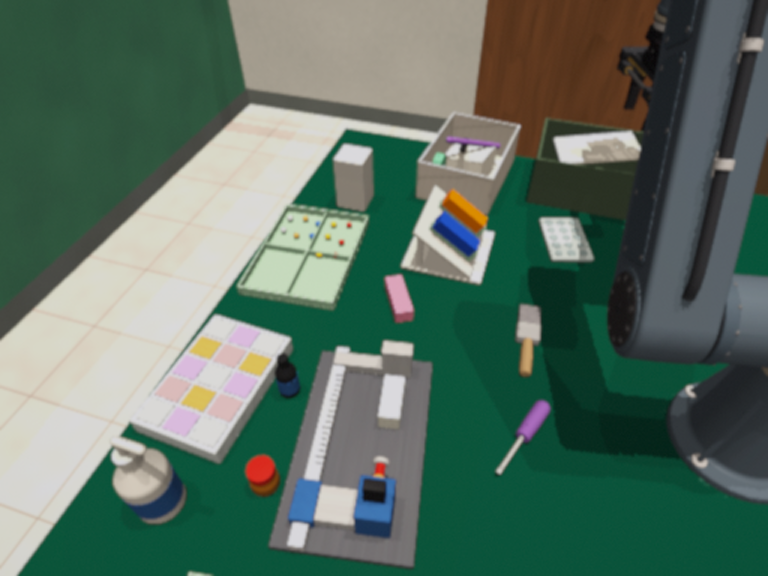

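Amber-like candidates in the 1.5x top view are the orange bar at (600,317) on the rack's right lane, the pink bar at (453,281), the red-lidded amber jar at (212,240) and the blue bar at (550,317). By colour and place, I choose (600,317). The caliper's rest block is at (314,318), its fixed jaw at (352,290), and its carriage at (203,338).

```bash
python3 - <<'E'
from h import *
import pickle
c=pickle.load(open('top.pkl','rb'))
save(c,'pics/rack.png',(330,165,430,255),6.5)
save(c,'pics/cal.png',(105,150,260,260),5)
E
```

```text
(no output)
```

View pics/rack.png

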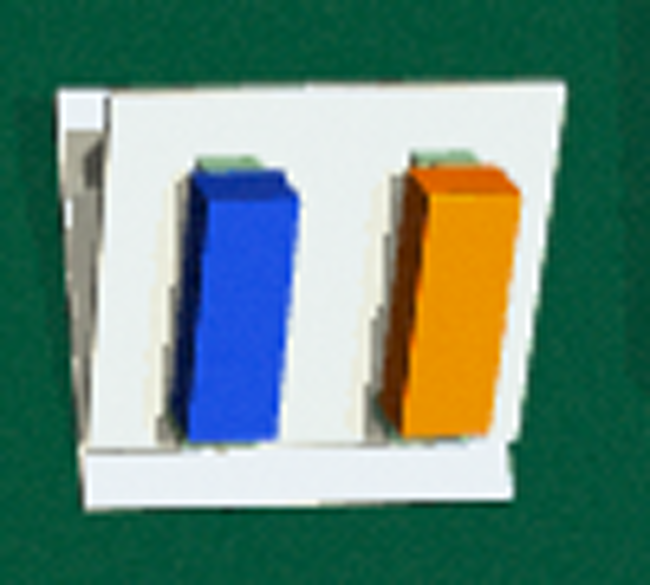

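View pics/cal.png

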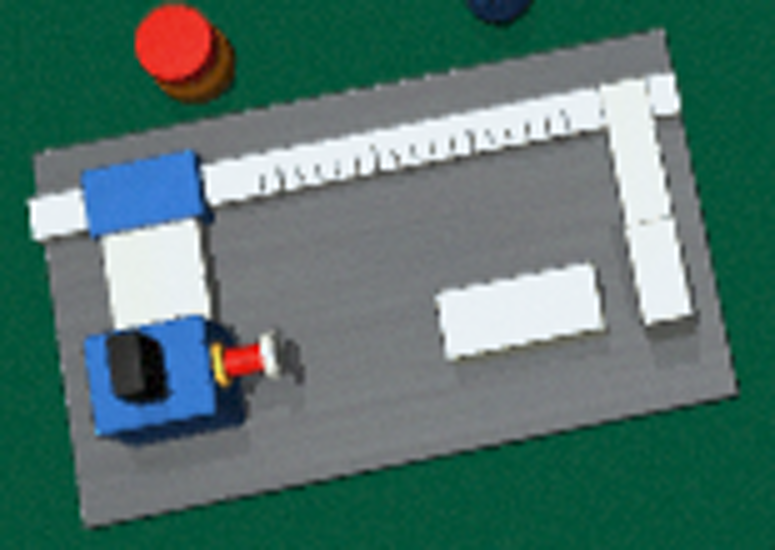

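```bash
cat > fit.py <<'E'
from h import *
import pickle
from scipy.optimize import least_squares
from scipy.spatial.transform import Rotation as Ro
c=pickle.load(open('top.pkl','rb'))
px=lambda P,b,s:(np.array(P,float)+.5)/s-.5+np.array(b)
t=np.radians(35)
def pose(p,X):
    R=Ro.from_euler('ZY',[p[3],-t]); return R.apply(X)+p[:3]
# amber / blue: top 4 (far-left,far-right,near-right,near-left), far underside L,R ; left = +y
X=np.array([[50,17,28],[50,-17,28],[-50,-17,28],[-50,17,28],[50,17,0],[50,-17,0]])/1e3
for n,P in [('amber',[(428,195),(521,193),(491,435),(403,436),(410,166),(500,168)]),('blue',[(209,198),(299,197),(277,438),(190,440),(191,169),(281,171)])]:
    U=px(P,(330,165),6.5)
    r=least_squares(lambda p:(proj(c,pose(p,X))-U).ravel(),[.45,-.2,.05,0])
    print(n,r.x.round(4),np.abs(r.fun).max().round(2), 'mid',pose(r.x,np.array([0,0,.014])).round(4))
B=np.array([[-17,40,45],[17,40,45],[17,-40,45],[-17,-40,45],[140,240,12],[140,-100,12],[-60,-100,12],[-60,240,12]])/1e3
P=[(446,359),(437,297),(593,265),(605,331),(35,153),(664,30),(737,395),(88,525)]
U=px(P,(105,150),5)
def cal(p,X): return Ro.from_euler('z',p[2]).apply(X)+[p[0],p[1],0]
for sel in (slice(0,4),slice(4,8),slice(0,8)):
    r=least_squares(lambda p:(proj(c,cal(p,B[sel]))-U[sel]).ravel(),[.42,.1,0]);print('cal',r.x.round(4),r.fun.round(2))
if __name__=='__main__':
    J=np.array([[-25,-60,78],[-25,-85,78],[-15,185,115]])/1e3  # check
    print('jaw',px([(649,324),(693,315)],(105,150),5).round(1),proj(c,cal(r.x,J)).round(1))
E
python3 fit.py
```

```text
amber [ 0.5349 -0.3538  0.0501 -0.0079] 0.54 mid [ 0.5269 -0.3537  0.0616]
blue [ 0.5359 -0.2718  0.0508 -0.0033] 0.48 mid [ 0.5279 -0.2717  0.0623]
cal [0.5398 0.1172 0.161 ] [ 0.21  0.38 -0.14 -0.43 -0.01  0.06 -0.06 -0.01]
cal [0.5412 0.1165 0.1713] [-0.43 -0.3   0.52 -0.41  0.77  0.01 -0.84  0.57]
cal [0.5404 0.1169 0.1693] [ 0.42  0.26 -0.05 -0.53  0.03 -0.29  0.1  -0.39 -0.51 -0.2   0.5  -0.07
  0.6   0.4  -1.08  0.71]
jaw [[234.4 214.4]
 [243.2 212.6]] [[233.5 215. ]
 [243.6 213. ]
 [128.3 229.1]]
```

```bash
cat >> h.py <<'E'
from scipy.spatial.transform import Rotation as Rot
def toolR(yaw,tilt=0): # tool x at heading yaw, raised by tilt; z into the slope
    x=np.array([np.cos(yaw)*np.cos(tilt),np.sin(yaw)*np.cos(tilt),np.sin(tilt)]);y=np.array([np.sin(yaw),-np.cos(yaw),0.])
    return Rot.from_matrix(np.stack([x,y,np.cross(x,y)],1))
def delta(p,R,p0=None,R0=None):
    o=robot.get_obs(); p0=np.array(o['position']) if p0 is None else p0; R0=Rot.from_quat(o['tool_rot']) if R0 is None else R0
    print('cm',(R0.inv().apply(np.array(p)-p0)*100).round(2),'turn',(R0.inv()*R).as_rotvec().round(3))
A=np.array([.5349,-.3538,.0501]);Ra=toolR(-.006,np.radians(35));n=-Ra.apply([0,0,1])
C=np.array([.5404,.1169,0]);cy=.168;Rc=toolR(cy+np.pi/2)
calp=lambda X:Rot.from_euler('z',cy).apply(X)+C
E
python3 -c "
from h import *
print(n); delta(A+.13*n,Ra)"
```

```text
[-0.57356611  0.00344144  0.81915204]
cm [ 30.92 -13.33   6.55] turn [-0.112  0.604  0.348]
```

{"op": "play_rows", "data": {"gripper": [-0.35,-0.35,-0.35,-0.35,-0.35,-0.35,-0.35,-0.35,-0.35,-0.35,-0.35,-0.35], "delta_pos": [[4,-2,0],[8,-4,1],[12,-6,2],[16,-8,3],[20,-10,4],[25,-12,5],[28,-13,6],[30.9,-13.3,6.5],[30.9,-13.3,6.5],[30.9,-13.3,6.5],[30.9,-13.3,6.5],[30.9,-13.3,6.5]], "turn": [[0,0.1,0.05],[-0.03,0.2,0.1],[-0.05,0.3,0.17],[-0.07,0.4,0.23],[-0.09,0.5,0.29],[-0.112,0.604,0.348],[-0.112,0.604,0.348],[-0.112,0.604,0.348],[-0.112,0.604,0.348],[-0.112,0.604,0.348],[-0.112,0.604,0.348],[-0.112,0.604,0.348]], "squeeze": 20}}

```text
time: 1.6
position: [0.4598, -0.3553, 0.1578]
tool_rot: [0.954, -0.003, 0.301, 0.002]
ft_force: [0.3, -0.1, -0.1]
grip_width: 0.059
grip_force: 0.0
```

```bash
python3 -c "
from h import *
import pickle
o=robot.get_obs();print(o['position'],o['time'],o['grip_width'],o['q'].__repr__());delta(A+.0015*n,Ra)
w=cam('wrist');save(w,'pics/w1.png',s=1.5);pickle.dump(w,open('w1.pkl','wb'))
X=np.array([[50,17,28],[50,-17,28],[-50,-17,28],[-50,17,28]])/1e3
Rb=Rot.from_euler('ZY',[-.006,-np.radians(35)])
print((proj(w,Rb.apply(X)+A)*1.5).round())
"
```

```text
[ 0.45979564 -0.35533183  0.1577626 ] 1.6 0.05898398171942987 array([-1.14005857,  0.51236057,  1.96509288,  1.03006221,  0.64973045,
       -0.40527966])
cm [-0.03 -0.24 12.98] turn [ 0.003 -0.     0.   ]
[[352. 190.]
 [417. 190.]
 [414. 364.]
 [356. 365.]]
```

View pics/w1.png

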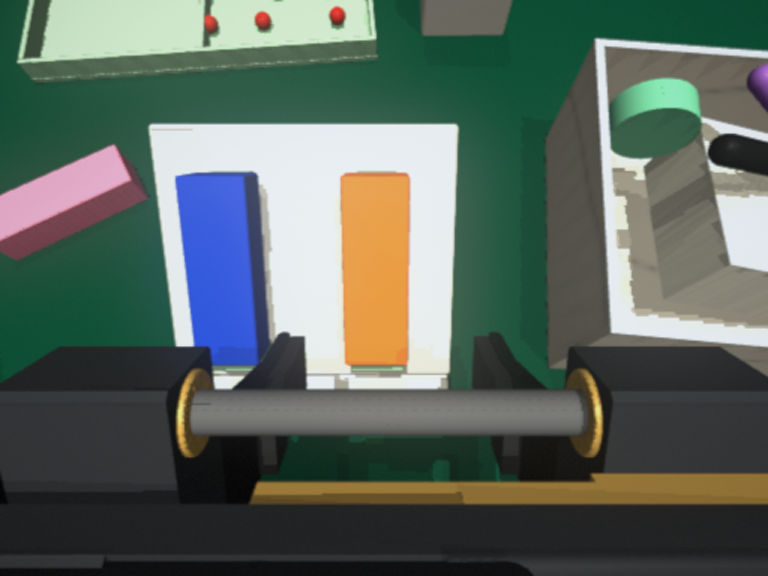

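The wrist view shows the orange bar (the right choice) between the fingers, its top face at (342,176), (409,174), (408,364), (346,365). The prediction is about 8 px right of that, so I refine the pose with both views.

```bash
python3 - <<'E'
from h import *
import pickle
from scipy.optimize import least_squares
w=pickle.load(open('w1.pkl','rb'));c=pickle.load(open('top.pkl','rb'))
X=np.array([[50,17,28],[50,-17,28],[-50,-17,28],[-50,17,28],[50,17,0],[50,-17,0]])/1e3
Uw=(np.array([(342,176),(409,174.5),(408,365),(346,366)])+.5)/1.5-.5
Ut=(np.array([(428,195),(521,193),(491,435),(403,436),(410,166),(500,168)])+.5)/6.5-.5+[330,165]
P=lambda p,X:Rot.from_euler('ZY',[p[3],-np.radians(35)]).apply(X)+p[:3]
fw=lambda p:(proj(w,P(p,X[:4]))-Uw).ravel()
ft=lambda p:(proj(c,P(p,X))-Ut).ravel()
x0=[.53,-.35,.05,0]
for n,f in [('wrist',fw),('both',lambda p:np.r_[fw(p),ft(p)])]:
    r=least_squares(f,x0);print(n,r.x.round(4),r.fun.round(1))
o=robot.get_obs();R0=Rot.from_quat(o['tool_rot'])
print('axis px',(proj(w,np.array(o['position'])+R0.apply([[0,0,0],[0,0,.10],[0,.0295,-.019],[0,-.0295,-.019]]))*1.5).round(), w['cx']*1.5,w['cy']*1.5)
s=pickle.load(open('side.pkl','rb'));save(s,'pics/side_rack.png',(255,110,345,190),8)
print('side pred',((proj(s,P([*A,-.006],X))-[255,110])*8).round())
E
```

```text
wrist [ 0.5311 -0.3494  0.0712 -0.0025] [-1.2 -0.2  1.   0.7  0.5 -0.  -0.2 -0.5]
both [ 0.5321 -0.349   0.0687 -0.0011] [-1.4  0.5  0.3  1.3  0.  -0.7 -0.3 -1.1  1.2  0.   1.3 -0.   0.9  0.2
  0.5  0.4  0.1 -0.2  0.4 -0.9]
axis px [[389. 360.]
 [389. 283.]
 [481. 385.]
 [296. 385.]] 388.7036105643531 282.49553651355717
side pred [[343. 203.]
 [363. 154.]
 [545. 306.]
 [530. 356.]
 [300. 242.]
 [320. 194.]]
```

View pics/side_rack.png

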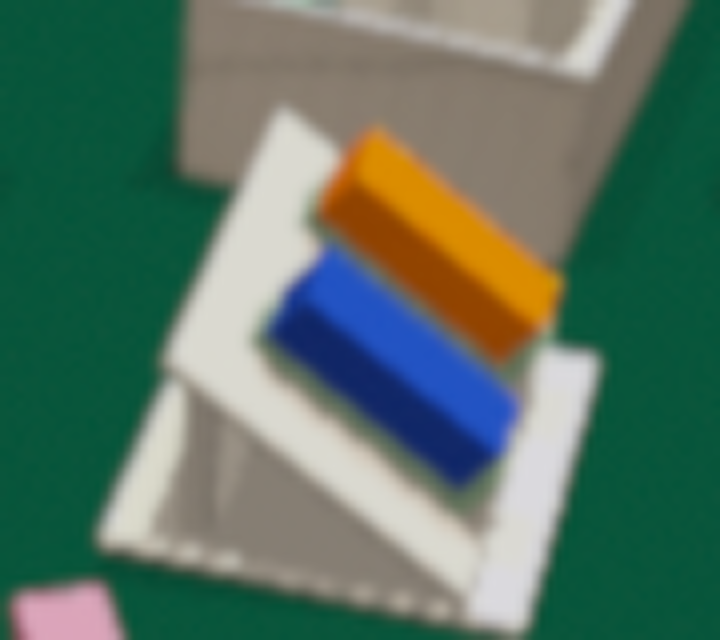

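In the side view the amber bar's top face is at (361,175), (378,128), (563,290), (540,337). It sits about 20 px above the prediction, so the blank is higher than the top-only fit gave.

```bash
python3 - <<'E'
from h import *
import pickle
from scipy.optimize import least_squares
w,c,s=[pickle.load(open(k+'.pkl','rb')) for k in ('w1','top','side')]
X=np.array([[50,17,28],[50,-17,28],[-50,-17,28],[-50,17,28],[50,17,0],[50,-17,0]])/1e3
Uw=(np.array([(342,176),(409,174.5),(408,365),(346,366)])+.5)/1.5-.5
Ut=(np.array([(428,195),(521,193),(491,435),(403,436),(410,166),(500,168)])+.5)/6.5-.5+[330,165]
Us=(np.array([(361,175),(378,128),(563,290),(540,337),(318,215)])+.5)/8-.5+[255,110]
P=lambda p,X:Rot.from_euler('ZY',[p[3],-np.radians(35)]).apply(X)+p[:3]
f=lambda p:np.r_[(proj(w,P(p,X[:4]))-Uw).ravel(),(proj(c,P(p,X))-Ut).ravel(),(proj(s,P(p,X[:5]))-Us).ravel()]
r=least_squares(f,[.53,-.35,.05,0]);print(r.x.round(4),r.fun.round(1))
A=r.x[:3];Ra=toolR(r.x[3],np.radians(35));n=-Ra.apply([0,0,1])
delta(A+.0015*n,Ra)
E
```

```text
[ 0.532  -0.349   0.0685 -0.0026] [-1.3  0.7  0.3  1.5 -0.1 -0.6 -0.4 -1.1  1.2  0.1  1.3  0.   0.9  0.2
  0.5  0.5  0.1 -0.2  0.4 -0.8 -0.7  0.1 -0.4 -0.1 -0.4 -1.1  0.5 -0.6
 -0.9  0.2]
cm [ 0.79 -0.69 11.29] turn [ 0.005 -0.    -0.002]
```

{"op": "play_rows", "data": {"gripper": [-0.35,-0.35,-0.35,-0.35,-0.35], "delta_pos": [[0.8,-0.7,2],[0.8,-0.7,4],[0.8,-0.7,6],[0.8,-0.7,7],[0.8,-0.7,7]], "turn": [[0,0,0],[0,0,0],[0,0,0],[0,0,0],[0,0,0]]}}

```text
time: 2.28
position: [0.507, -0.3477, 0.1044]
tool_rot: [0.954, -0.003, 0.301, 0.002]
ft_force: [0.4, 0.3, -0.2]
grip_width: 0.0588
grip_force: 0.0
```

```bash
python3 - <<'E'
from h import *
A=np.array([.532,-.349,.0685]);Ra=toolR(-.0026,np.radians(35));n=-Ra.apply([0,0,1])
delta(A+.0015*n,Ra)
E
```

```text
cm [-0.01  0.11  4.22] turn [ 0.003  0.    -0.002]
```

{"op": "play_rows", "data": {"gripper": [-0.35,-0.35,-0.35,-0.35,0.6,0.6,0.6,0.6,0.6,0.6], "delta_pos": [[0,0.1,1.5],[0,0.1,3],[0,0.1,4.2],[0,0.1,4.2],[0,0.1,4.2],[0,0.1,4.2],[0,0.1,4.2],[0,0.1,4.2],[0,0.1,4.2],[0,0.1,4.2]], "turn": [[0,0,0],[0,0,0],[0,0,0],[0,0,0],[0,0,0],[0,0,0],[0,0,0],[0,0,0],[0,0,0],[0,0,0]], "squeeze": 20}}

```text
time: 3.52
position: [0.5312, -0.3493, 0.0708]
tool_rot: [0.954, -0.003, 0.301, 0.002]
ft_force: [-1.6, 0.2, 2.8]
grip_width: 0.0341
grip_force: 20.0
```

{"op": "play_rows", "data": {"gripper": [0.6,0.6,0.6,0.6,0.6], "delta_pos": [[0,0,-1],[0,0,-3],[0,0,-6],[0,0,-10],[0,0,-12]], "turn": [[0,0,0],[0,0,0],[0,0,0],[0,0,0],[0,0,0]]}}

```text
time: 4.15
position: [0.4611, -0.3484, 0.17]
tool_rot: [0.954, -0.003, 0.301, 0.003]
ft_force: [0.2, -0.7, -0.9]
grip_width: 0.0339
grip_force: 20.0
```

```bash
python3 - <<'E'
from h import *
o=robot.get_obs();print(o['position'],o['grip_width'],o['q'])
delta(calp([-.0,.0,.19]),Rc)
E
```

```text
[ 0.46109918 -0.34837142  0.17001613] 0.03394065181332581 [-1.13038173  0.48358955  1.96657318  1.00218939  0.65885886 -0.36221786]
cm [  7.48 -46.57   2.61] turn [ 0.533 -0.443 -1.684]
```

{"op": "play_rows", "data": {"gripper": [0.6,0.6,0.6,0.6,0.6,0.6,0.6,0.6,0.6,0.6,0.6,0.6], "delta_pos": [[2,0,-3],[3,-3,-4],[3.5,-8,-3.5],[4,-13,-3],[4.5,-18,-2.5],[5,-23,-2],[5.5,-28,-1],[6,-33,0],[6.5,-38,1],[7,-43,2],[7.5,-46.6,2.6],[7.5,-46.6,2.6]], "turn": [[0,0,0],[0.05,-0.04,-0.16],[0.1,-0.08,-0.32],[0.15,-0.13,-0.48],[0.2,-0.17,-0.64],[0.25,-0.21,-0.8],[0.3,-0.25,-0.96],[0.35,-0.3,-1.12],[0.4,-0.34,-1.28],[0.45,-0.38,-1.44],[0.5,-0.42,-1.6],[0.533,-0.443,-1.684]]}}

```text
time: 5.65
position: [0.5412, 0.1199, 0.1892]
tool_rot: [0.642, 0.767, -0.0, -0.0]
ft_force: [-0.2, -0.9, -0.8]
grip_width: 0.0339
grip_force: 20.0
```

{"op": "play_rows", "data": {"gripper": [0.6,0.6,0.6], "delta_pos": [[0,0,0],[0,0,0],[0,0,0]], "turn": [[0,0,0],[0,0,0],[0,0,0]]}}

```text
time: 6.02
position: [0.5411, 0.1162, 0.1895]
tool_rot: [0.646, 0.763, 0.0, -0.0]
ft_force: [0.3, 0.3, -1.0]
grip_width: 0.0339
grip_force: 20.0
```

```bash
python3 - <<'E'
from h import *
import pickle
o=robot.get_obs();print(o['position'],o['grip_width'],o['q'])
delta(calp([0,0,.19]),Rc)
for k in ('wrist','side'):
    w=cam(k);pickle.dump(w,open(k+'2.pkl','wb'))
    if k=='wrist': save(w,'pics/w2.png',s=1.5)
B=np.array([[-17,40,45],[17,40,45],[17,-40,45],[-17,-40,45],[140,-100,12],[-25,-60,78],[25,-60,78],[25,-85,78],[-25,-85,78]])/1e3
w=pickle.load(open('wrist2.pkl','rb'))
print(((proj(w,calp(B))+.5)*1.5).round())
E
```

```text
[0.54108474 0.11622417 0.18948551] 0.03394445241276991 [ 9.18376748e-03  4.73817891e-01  1.64867382e+00  9.61651839e-04
  1.01893823e+00 -1.57598253e-01]
cm [ 0.08 -0.06 -0.05] turn [ 0.    -0.001 -0.002]
[[361. 200.]
 [417. 200.]
 [416. 323.]
 [364. 323.]
 [576. 382.]
 [348. 373.]
 [431. 373.]
 [430. 410.]
 [349. 411.]]
```

View pics/w2.png

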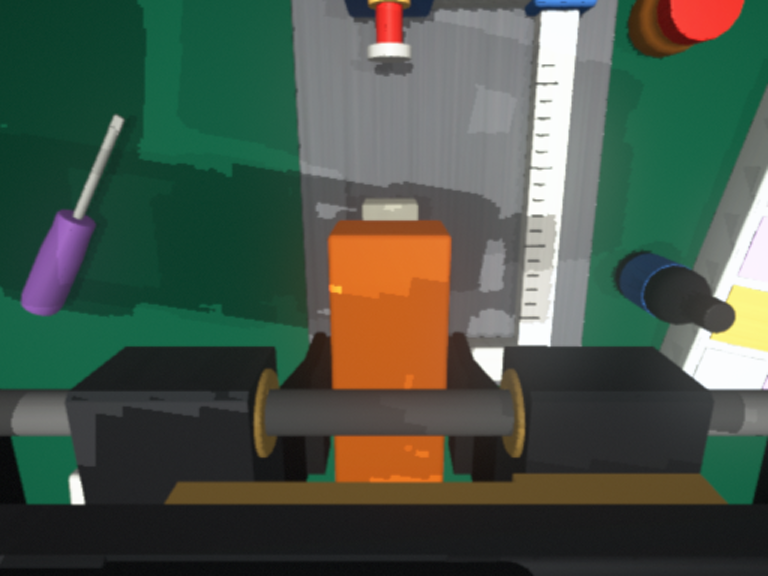

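```bash
python3 - <<'E'
from h import *
import pickle
from scipy.optimize import least_squares
w=pickle.load(open('wrist2.pkl','rb'))
o=robot.get_obs();R0=Rot.from_quat(o['tool_rot']);p0=np.array(o['position'])
R=np.array(w['R']);print('cam in tool',R0.inv().apply(-R.T@w['t']-p0).round(3))
U=(np.array([(330,236),(450,236),(333,221),(446,221)])+.5)/1.5-.5
X=np.array([[50,17,-28],[50,-17,-28],[50,17,0],[50,-17,0]])/1e3  # tool-ish frame: z down, underside 0
X[:,1]*=-1
# blank local: x along, y, z(down)
def f(q,res=True):
    P=R0.apply(Rot.from_euler('zy',[q[3],q[4]]).apply(X)+q[:3])+p0
    return (proj(w,P)-U).ravel()
r=least_squares(lambda q:np.r_[f(q),q[4]*20,q[2]*300],[0,0,0,0,0]);print(r.x.round(4),r.fun.round(2))
for k in (0,0.03,-.03,.06,-.06):
    r=least_squares(lambda q:f([q[0],q[1],q[2],q[3],k]),[0,0,0,0]);print(k,r.x.round(4),r.cost.round(2))
E
```

```text
cam in tool [ 0.075 -0.001 -0.163]
[-0.0001 -0.0007 -0.0014  0.0003 -0.0047] [-1.85  0.12  1.64  0.12  2.96 -0.15 -2.71 -0.15 -0.09 -0.41]
0 [-0.     -0.0007 -0.0015  0.0003] 11.19
0.03 [ 0.0004 -0.0007  0.0005  0.0003] 13.69
-0.03 [-0.0004 -0.0007 -0.0033  0.0003] 12.07
0.06 [ 0.0009 -0.0007  0.0027  0.0003] 19.42
-0.06 [-0.0008 -0.0007 -0.0051  0.0003] 16.4
```

The block's far corners at (362,199) and (418,199) match the prediction to 1 px, and the blank's end, (330,236) to (450,236), is centred on the tool. I lower it next.

{"op": "play_rows", "data": {"gripper": [0.6,0.6,0.6,0.6,0.6,0.6], "delta_pos": [[0.1,-0.1,3],[0.1,-0.1,7],[0.1,-0.1,11],[0.1,-0.1,13],[0.1,-0.1,13.5],[0.1,-0.1,13.5]], "turn": [[0,0,0],[0,0,0],[0,0,0],[0,0,0],[0,0,0],[0,0,0]]}}

```text
time: 6.88
position: [0.5409, 0.1178, 0.0547]
tool_rot: [0.645, 0.764, 0.001, 0.0]
ft_force: [1.1, 0.6, -0.5]
grip_width: 0.034
grip_force: 20.0
```

```bash
python3 - <<'E'
from h import *
o=robot.get_obs();print(o['position'],o['ft_force'])
delta(calp([0,0,.0465]),Rc)
E
```

```text
[0.54086311 0.11780594 0.05473705] [ 1.14864496  0.55477107 -0.54643552]
cm [-0.08 -0.06  0.82] turn [ 0.001 -0.001 -0.   ]
```

{"op": "play_rows", "data": {"gripper": [0.6,0.6,0.6,0.6], "delta_pos": [[0,-0.05,0.3],[0,-0.05,0.5],[0,-0.05,0.6],[0,-0.05,0.6]], "turn": [[0,0,0],[0,0,0],[0,0,0],[0,0,0]]}}

```text
time: 7.38
position: [0.54, 0.118, 0.0486]
tool_rot: [0.645, 0.764, 0.001, 0.0]
ft_force: [-0.5, 0.6, -0.4]
grip_width: 0.034
grip_force: 20.0
```

{"op": "play_rows", "data": {"gripper": [0.6,0.6,0.6], "delta_pos": [[0,0,0.1],[0,0,0.1],[0,0,0.1]], "turn": [[0,0,0],[0,0,0],[0,0,0]]}}

```text
time: 7.75
position: [0.54, 0.118, 0.0474]
tool_rot: [0.645, 0.764, 0.0, -0.0]
ft_force: [0.6, 0.0, -0.3]
grip_width: 0.0341
grip_force: 20.0
```

{"op": "play_rows", "data": {"gripper": [0.6,0.6], "delta_pos": [[0,0,0.1],[0,0,0.1]], "turn": [[0,0,0],[0,0,0]]}}

```text
time: 8.0
position: [0.5399, 0.118, 0.0463]
tool_rot: [0.645, 0.764, 0.0, -0.0]
ft_force: [0.3, -0.2, -1.0]
grip_width: 0.0339
grip_force: 20.0
```

{"op": "play_rows", "data": {"gripper": [0.6,0.6], "delta_pos": [[0,0,0.1],[0,0,0.1]], "turn": [[0,0,0],[0,0,0]]}}

```text
time: 8.25
position: [0.54, 0.118, 0.0455]
tool_rot: [0.645, 0.764, 0.0, -0.0]
ft_force: [-0.1, 1.5, -0.7]
grip_width: 0.0342
grip_force: 20.1
```

{"op": "play_rows", "data": {"gripper": [0.6,0.6], "delta_pos": [[0,0,0.1],[0,0,0.1]], "turn": [[0,0,0],[0,0,0]]}}

```text
time: 8.5
position: [0.5401, 0.118, 0.0452]
tool_rot: [0.645, 0.764, 0.001, 0.0]
ft_force: [-1.7, -0.0, 5.7]
grip_width: 0.0336
grip_force: 23.8
```

```bash
python3 - <<'E'
from h import *
c=cam('side');X=np.array([[17,50,73],[17,50,45],[-17,50,45],[-17,50,73],[17,40,45],[17,40,12],[-17,40,45],[-17,40,12]])/1e3
save(c,'pics/s3.png',(225,215,305,300),7);print(((proj(c,calp(X))+.5-[225,215])*7-.5).round())
E
```

```text
[[187. 425.]
 [189. 469.]
 [291. 481.]
 [292. 437.]
 [193. 443.]
 [195. 493.]
 [294. 455.]
 [293. 504.]]
```

View pics/s3.png

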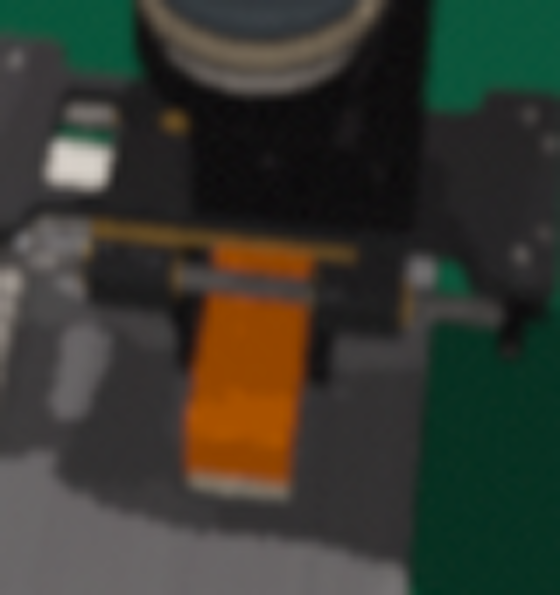

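In the side crop the blank's near lower edge runs (187,468) to (290,483), on the prediction for lying on the block, and the contact force is 5.7 N. I release it.

{"op": "play_rows", "data": {"gripper": [0.0,-0.2,-0.3,-0.3,-0.3,-0.3,-0.3,-0.3,-0.3,-0.3,-0.3], "delta_pos": [[0,0,-0.03],[0,0,-0.03],[0,0,-0.03],[0,0,-0.03],[0,0,-1],[0,0,-3],[0,0,-6],[0,0,-9],[0,0,-11],[0,0,-11],[0,0,-11]], "turn": [[0,0,0],[0,0,0],[0,0,0],[0,0,0],[0,0,0],[0,0,0],[0,0,0],[0,0,0],[0,0,0],[0,0,0],[0,0,0]]}}

```text
time: 9.93
position: [0.5394, 0.1179, 0.154]
tool_rot: [0.645, 0.764, 0.0, -0.0]
ft_force: [-0.1, -0.3, 0.1]
grip_width: 0.0563
grip_force: 0.0
```

```bash
python3 - <<'E'
from h import *
o=robot.get_obs();print(o['position'],o['ft_force'],o['grip_width'])
w=cam('wrist');save(w,'pics/w4.png',s=1.5)
X=np.array([[-17,50,73],[17,50,73],[17,50,45],[17,40,45],[-17,40,45],[0,130,59],[-15,182,115],[15,182,115]])/1e3
print(((proj(w,calp(X))+.5)*1.5-.5).round())
E
```

```text
[0.53940085 0.11787943 0.15403763] [-0.08219126 -0.31880289  0.07257016] 0.056333497248050084
[[ 357.  197.]
 [ 427.  197.]
 [ 423.  191.]
 [ 423.  210.]
 [ 360.  210.]
 [ 392.   21.]
 [ 348. -191.]
 [ 439. -191.]]
```

View pics/w4.png

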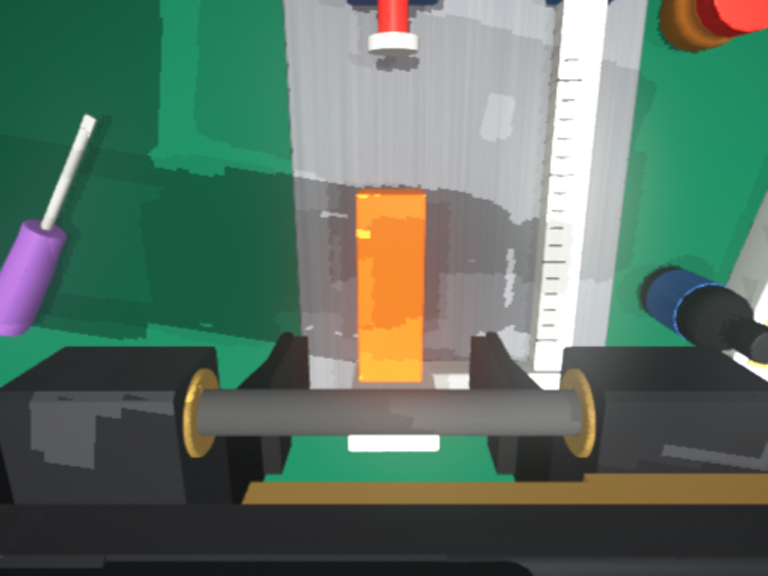

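The blank lies at (357–425, 194–381), flush with the block and about where predicted. The tip pad at (393,45) is nearer than the "0 open" prediction, so I measure the carriage.

```bash
python3 - <<'E'
from h import *
import pickle
c=pickle.load(open('top.pkl','rb'))
def L(p,z): 
    q=(np.array(p)+.5)/5-.5+[105,150]; return Rot.from_euler('z',-cy).apply(ray(c,q,z)-C).round(4)
print('pad top right',L((276,333),.071),'pad face mid',L((277,355),.059))
print('blue top corners',[L(p,.075) for p in [(83,338),(210,318),(217,410),(98,433)]])
print('post top',[L(p,.115) for p in [(107,335),(141,331),(149,394),(114,398)]])
delta(calp([0,.245,.20]),Rc)
delta(calp([0,.245,.095]),Rc)
E
```

```text
pad top right [0.0086 0.1172 0.071 ] pad face mid [-1.000e-04  1.207e-01  5.900e-02]
blue top corners [array([0.0237, 0.209 , 0.075 ]), array([0.0214, 0.1469, 0.075 ]), array([-0.0237,  0.15  ,  0.075 ]), array([-0.0235,  0.2079,  0.075 ])]
post top [array([0.0149, 0.1864, 0.115 ]), array([0.0137, 0.1705, 0.115 ]), array([-0.0164,  0.1709,  0.115 ]), array([-0.015 ,  0.1871,  0.115 ])]
cm [24.39  0.11 -4.62] turn [-0.001 -0.001  0.001]
cm [24.38  0.13  5.88] turn [-0.001 -0.001  0.001]
```

{"op": "play_rows", "data": {"gripper": [1,1,1,1,1,1,1,1,1,1,1], "delta_pos": [[4,0.1,-2],[9,0.1,-2],[14,0.1,-2],[19,0.1,-2],[23.4,0.1,-1],[23.4,0.1,0],[23.4,0.1,2],[23.4,0.1,4],[23.4,0.1,6.4],[23.4,0.1,6.4],[23.4,0.1,6.4]], "turn": [[0,0,0],[0,0,0],[0,0,0],[0,0,0],[0,0,0],[0,0,0],[0,0,0],[0,0,0],[0,0,0],[0,0,0],[0,0,0]]}}

```text
time: 11.35
position: [0.502, 0.3482, 0.0906]
tool_rot: [0.645, 0.764, 0.0, -0.0]
ft_force: [-0.3, 0.3, 0.8]
grip_width: 0.0005
grip_force: 0.0
```

```bash
python3 - <<'E'
from h import *
o=robot.get_obs();print(Rot.from_euler('z',-cy).apply(np.array(o['position'])-C),o['ft_force'],o['grip_width'])
E
```

```text
[0.00081143 0.23448111 0.09055851] [-0.31224856  0.26224873  0.81127544] 0.0004901725166908125
```

{"op": "play_rows", "data": {"gripper": [1,1,1,1,1,1,1,1], "delta_pos": [[-1.5,0,0],[-2.8,0,0],[-3.1,0,0],[-3.4,0,0],[-3.7,0,0],[-4.0,0,0],[-4.3,0,0],[-4.3,0,0]], "turn": [[0,0,0],[0,0,0],[0,0,0],[0,0,0],[0,0,0],[0,0,0],[0,0,0],[0,0,0]]}}

```text
time: 12.35
position: [0.5086, 0.3087, 0.0906]
tool_rot: [0.645, 0.764, 0.002, -0.001]
ft_force: [-1.0, 7.4, -0.1]
grip_width: 0.0007
grip_force: 3.4
```

{"op": "play_rows", "data": {"gripper": [1,1,1,1,1,1,1,1,1,1,1,1], "delta_pos": [[-0.5,0,0],[-1.1,0,0],[-1.7,0,0],[-2.3,0,0],[-2.9,0,0],[-3.5,0,0],[-4.1,0,0],[-4.7,0,0],[-5.3,0,0],[-5.9,0,0],[-6.2,0,0],[-6.2,0,0]], "turn": [[0,0,0],[0,0,0],[0,0,0],[0,0,0],[0,0,0],[0,0,0],[0,0,0],[0,0,0],[0,0,0],[0,0,0],[0,0,0],[0,0,0]]}}

```text
time: 13.85
position: [0.5191, 0.2477, 0.0906]
tool_rot: [0.645, 0.764, 0.002, -0.001]
ft_force: [-1.3, 7.0, -0.3]
grip_width: 0.0005
grip_force: 3.8
```

```bash
python3 - <<'E'
from h import *
o=robot.get_obs();print(Rot.from_euler('z',-cy).apply(np.array(o['position'])-C),o['ft_force'])
w=cam('wrist');save(w,'pics/w5.png',s=1.5)
w=cam('top');save(w,'pics/t5.png',(130,165,255,240),6)
E
```

```text
[0.00091001 0.13252298 0.09061442] [-1.26021366  7.02783829 -0.27671791]
```

View pics/t5.png

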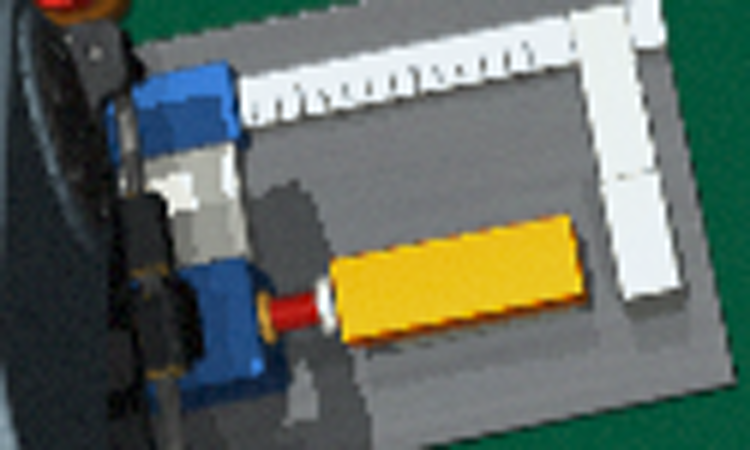

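The top crop shows the tip pad (325,300) just short of the blank's end (335,300), with the blank straight on the block and a gap still left at the jaw (625,235). I use the red shaft's length as the gauge from here.

```bash
cat > g.py <<'E'
from h import *
o=robot.get_obs();print('tcp',Rot.from_euler('z',-cy).apply(np.array(o['position'])-C).round(4),'F',Rot.from_euler('z',-cy).apply(o['ft_force']).round(1),o['time'])
import pickle
def meas(c,tag):
    hsv=cv2.cvtColor(c['color'],cv2.COLOR_RGB2HSV);H,S,V=cv2.split(hsv)
    def ext(m,z,xr,yr):
        v,u=np.nonzero(m); q=np.array([Rot.from_euler('z',-cy).apply(ray(c,(a,b),z)-C) for a,b in zip(u,v)]).reshape(-1,3)
        q=q[(q[:,0]>xr[0])&(q[:,0]<xr[1])&(q[:,1]>yr[0])&(q[:,1]<yr[1])]
        if len(q)<4: return None
        return len(q),(np.percentile(q[:,1],[3,97])*1e3).round(1),(q[:,0].mean()*1e3).round(1)
    red=((H<5)|(H>172))&(S>170)&(V>70)
    amb=(H>7)&(H<28)&(S>150)&(V>90)
    print(tag,'red',ext(red,.061,(-.02,.02),(.03,.2)),'amber',ext(amb,.073,(-.03,.03),(-.1,.1)))
meas(pickle.load(open('top.pkl','rb')),'top0');meas(pickle.load(open('side.pkl','rb')),'side0')
for k in('top','side'): meas(cam(k),k)
E
python3 g.py
```

```text
tcp [0.0009 0.1325 0.0906] F [0.3 7.3 0.2] 13.95
top0 red (41, array([129.5, 145.3]), np.float64(0.2)) amber None
side0 red (31, array([123.7, 135.8]), np.float64(1.8)) amber None
top red (37, array([65.8, 82.3]), np.float64(0.5)) amber (641, array([-42.1,  54.4]), np.float64(-2.2))
side red None amber None
```

{"op": "play_rows", "data": {"gripper": [1,1,1,1,1,1], "delta_pos": [[-0.4,0,0],[-0.8,0,0],[-1.2,0,0],[-1.6,0,0],[-1.9,0,0],[-1.9,0,0]], "turn": [[0,0,0],[0,0,0],[0,0,0],[0,0,0],[0,0,0],[0,0,0]]}}

```text
time: 14.8
position: [0.5223, 0.2295, 0.0906]
tool_rot: [0.646, 0.764, 0.003, -0.001]
ft_force: [-0.7, 9.2, -0.4]
grip_width: 0.0004
grip_force: 4.7
```

```bash
sed -i "s/^meas(pickle.*$//; s/('top','side')/('top',)/" g.py; python3 g.py
```

```text
tcp [0.001  0.1141 0.0906] F [ 0.9  9.2 -0.4] 14.8
top red (35, array([48.8, 63.3]), np.float64(0.1)) amber (635, array([-56.,  39.]), np.float64(-1.8))
```

{"op": "play_rows", "data": {"gripper": [1,1,1,1,1], "delta_pos": [[-0.2,0,0],[-0.4,0,0],[-0.6,0,0],[-0.8,0,0],[-0.8,0,0]], "turn": [[0,0,0],[0,0,0],[0,0,0],[0,0,0],[0,0,0]]}}

```text
time: 15.48
position: [0.5235, 0.2225, 0.0906]
tool_rot: [0.646, 0.764, 0.003, -0.002]
ft_force: [-1.4, 12.2, 0.2]
grip_width: 0.0007
grip_force: 6.1
```

```bash
python3 g.py
```

```text
tcp [0.001  0.107  0.0906] F [ 0.7 12.2  0.2] 15.475
top red (19, array([48.6, 57.1]), np.float64(0.2)) amber (636, array([-56.,  39.]), np.float64(-1.9))
```

The red shaft is about 8–9 mm shorter, the force is up 4.9 N, and the blank is no longer moving. The tip is therefore about halfway in, and I back off.

{"op": "play_rows", "data": {"gripper": [1,1,1,1,1,1,1,1,1,1], "delta_pos": [[0.4,0,0],[1,0,0],[2,0,0],[3.5,0,0],[4,0,-3],[5,0,-8],[10,0,-12],[14,0,-15],[14,0,-15],[14,0,-15]], "turn": [[0,0,0],[0,0,0],[0,0,0],[0,0,0],[0,0,0],[0,0,0],[0,0,0],[0,0,0],[0,0,0],[0,0,0]]}}

```text
time: 16.77
position: [0.4993, 0.3565, 0.2399]
tool_rot: [0.645, 0.764, -0.0, -0.0]
ft_force: [-0.3, -0.0, -0.6]
grip_width: 0.0003
grip_force: 0.0
```

```bash
python3 g.py; python3 - <<'E'
from h import *
import pickle
a=pickle.load(open('top.pkl','rb'))['color'];b=cam('top')['color']
m=lambda im:np.array(np.nonzero((im[...,2]>150)&(im[...,0]<80)&(np.arange(512)>340)))[::-1].mean(1)
print('blue',m(a),m(b))
E
```

```text
tcp [-0.0005  0.2431  0.2399] F [-0.3  0.  -0.6] 16.775
top red (18, array([48.6, 56.5]), np.float64(0.1)) amber (636, array([-56.,  39.]), np.float64(-1.8))
blue [366.22107081 207.45768566] [366.18448276 207.27413793]
```

The tip stayed in, the blank has not moved, and the blue blank is where it started, so I hand in.

```bash
python3 -c "
from rig import robot
print(robot.hand_in())"
```

```text
the job is handed in; nothing more can be done
None
```

I've handed the job in, but it returned no verdict: the amber blank is on the rest block, held between the fixed jaw and the sprung tip, which is roughly 10 mm in by shaft length and push force, and the blue blank hasn't moved. I never moved the arm near the bottle and jar, but I didn't measure them again at the end.

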